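Tip the copper heat-spreader bracket upright against the inspection stop

ROBOT

A 6-joint arm with a two-finger parallel gripper is mounted at the origin on the work surface. World frame = base frame: x ahead of the robot, y to its left, z up, the work surface at z = 0. Lengths are in m, angles in rad, forces in N, time in s.
With the tool pointing down it reaches from about 0.35 to 0.8 m from the base axis. Payload 7.3 kg.
Tool frame: the origin (TCP) lies midway between the tips of the shut fingers; the grasp point (between the pads) lies 19 mm behind it; z points along the fingers, x is the direction in which the jaws open and shut, and the axes are right-handed (so a half turn about z gives the same grasp; the last joint's range is limited). The gripper opens to 85 mm and grips with 20 to 120 N. Pads are 22 mm wide; open, the fingers measure 114 mm over their backs; the gripper's body (76 mm by 85 mm) begins 54 mm behind the grasp point. The pads swing forward as they close: fully open they stand 13 mm farther back than shut.
Start: joints at [-1.395, 0.342, 1.524, -0, 1.275, -0.146], TCP at [0.166, -0.498, 0.231] pointing down, gripper open.
Joint ranges: [-2.53, 2.53], [-0.77, 2.02], [0.04, 2.7], [-1, 4.14], [0.28, 2.66], [-3.11, 3.11]. Speed limits (rad/s): [2.57, 2.57, 3.14, 3.14, 3.14, 3.14].

INTERFACE

Orientations are given as a 3x3 rotation matrix whose columns are the frame's x, y, z axes.
In Python, from cell import * gives the robot as it stands. The module is installed in compiled form; this text tells all that it offers.
- The arm moves only by the tool servo_tool, never from a script. Its argument "deltas" is one flat list of numbers, 5 for each row, row after row: the shift along the tool's x, y, z in units of 30 mm (1.0 is 30 mm), then the turn about the tool's z in units of 8 degrees (1.0 is 8 degrees), then the closure in counts, from 0 (fully open) to 255 (shut). In form: [tx, ty, tz, spin, jaw, tx, ty, tz, spin, jaw, ...]. A call has 1 to 5 rows; each row shifts and turns the commanded pose from where the row before left it, along the tool's axes as they then stand; what a row does not reach is not made up. A row lasts 1/8 s, in which the tool goes at most 62.5 mm and 10.7 degrees, less where a joint would pass 70% of its speed; a pose out of reach is approached as far as the arm can. A call is refused whole if a number of a shift passes 1 or a number of a turn 1, either way. A call with a gripper value outside its range is refused whole. The fingers move at their own pace and stop on an object; the grip force is fixed at half the most. Time passes only in rows, so rows that do not move let the fingers close. It gives the time, the measured TCP pose, the force and the opening at its end, in the units of the state.
- get_obs(): the state, without advancing time (a new reading comes with each control period).
- capture(name): name is "scene" or "top"; returns a dict with "image" (384x512x3 uint8, red, green, blue), "range_z" (384x512 float32, m along the optical axis (not along the pixel's ray), 0 where there is no reading), "vertical_fov" (degrees; the focal length in pixels is half the picture's height over the tangent of half this angle, whatever the lens; pixels are square), "cx", "cy" (the principal point, pixels), "dist" ([k1, k2, p1, p2, k3] as OpenCV has them; the pictures are not rectified), "rvec" (rotation vector, rad) and "tvec" (3), from world to camera coordinates, as OpenCV has them. Camera axes: x right, y down, z forward; pixel columns grow to the right and rows downward; lengths in m; the calibration is good to about 2 mm. A picture is of the moment at which its call begins.
- sign_off(): hands the job in, once; it reports no verdict.
Trained networks look in the newest picture that a camera, given by its name, has taken for a name from the list of things; names that differ only in an ending like _2 or _b are one class to them, and where a whole thing is asked for, a point or a joint stands for the part that bears it (a point fixed in the world has none). Each returns a list of dicts, best first, with "p" (0 to 1); they miss things now and then, are a little off and sometimes report something else, mostly with a low value. They report only what shows in the picture. A call takes as long as a camera call. They do not tell look-alikes from the thing itself.
- silhouettes(thing, camera): "region" (384x512 bool, what is visible of it).
- landmark_of(thing, camera): "xyz" ([x, y, z] in m, in world coordinates, good to about 4 mm: a listed point, or the origin of a listed thing).
The state is a dict: "clock": time; "joint_positions": joint angles; "qvel": joint speeds; "joint_efforts": joint torques, N m; "eef_pos": TCP position; "orientation": TCP orientation; "wrist_force": force on the tool from outside, world axes, zero at the start; "torque": the same for the moment, N m; "opening": finger opening in m.
Only numpy, scipy, OpenCV 4.12 (cv2) and the standard library are available. Lean on these libraries where they do the work, as an engineer would, in place of code of your own. Each camera call takes 0.05 s, during which the arm holds its last target. There are 200 camera calls.

TASK

On the electronics repair bench, push the copper angle bracket up to the yellow stop and tip it upright on its free edge, so that its long leg stands against the stop, its flange reaches over the stop's top and its underside faces the robot for inspection. Keep its free edge down near the bench throughout, leave the aluminium and black brackets where they lie, and let go with it standing still.

Things in the scene. Friction and masses are not known exactly. Their poses are not given: they have to be found in the camera images.
- copper_bracket: Copper L-shaped bracket, 85 mm long, 60 wide, 4 thick, 200 to 380 g, lying on its long leg; a flange (60 wide, top 55 above the bench) stands up at the robot's end. Origin: middle of the lower edge at the free end, on the bench. x: along the leg from flange to free end (flange's outer face at -85); y: along the edge; z: up as it lies. Stood at the stop: x down, z to the stop; it then leans there by itself.
- stop: Yellow upright fence fixed to the bench, 12 mm thick, 360 long, 70 high. Origin: centre of its underside, on the bench. x: level, pointing away from the robot (front face at -6); y: along it; z: up. Three brackets lie side by side before it, about 110 apart in any order, free edges 15 to 45 from its face and at most 6 degrees out of parallel.
- aluminium_bracket: Silver aluminium angle bracket: same shape, size, origin and axes as the copper one, lying beside it. To be left alone.
- black_bracket: Black angle bracket: same shape, size, origin and axes as the copper one, lying beside it. To be left alone.
Things that resemble listed ones, but are neither listed nor needed, are in the scene too. There is more than one size of the copper_bracket; the one meant has the size given above.

How it is judged:
By the outcome, as a careful person would: the job done as asked, in the order asked, and still so for the second after the job is handed in, with the robot touching nothing.
It also fails if it takes over 38 s, if anything falls off the work surface, if the arm or the gripper's body presses on something with over 40 N, if the wrist force passes 120 N, or if a joint passes its speed limit or range.

## Working session

There is one attempt and no reset: what is moved stays moved. The work goes in short steps, Python scripts to look and compute and a tool call to move; the robot and the scene stay as the last step left them, time stands still between calls to the robot, and variables do not carry over. Pictures are saved under pics/ and viewed, about 8 in all and at most 12, crops included, and the job is handed in when it is done.

Besides the shell and the picture viewer there is one more tool, called after "Call:" by a JSON object that holds its "method" and its "body". servo_tool: Moves the arm, as the interface text tells. Its arguments: {"type":"object","properties":{"deltas":{"type":"array"}},"required":["deltas"]}

```bash
mkdir -p pics && cat > h.py <<'E'
import numpy as np, cv2
from cell import *
def K(c):
    f=192/np.tan(np.radians(c["vertical_fov"])/2); return np.array([[f,0,c["cx"]],[0,f,c["cy"]],[0,0,1.]])
def world(c):
    k=K(c); v,u=np.mgrid[0:384,0:512].astype(np.float64)
    p=cv2.undistortPoints(np.stack([u.ravel(),v.ravel()],1)[:,None],k,np.array(c["dist"],float))[:,0]
    z=c["range_z"].astype(float).ravel(); P=np.c_[p*z[:,None],z]
    R=cv2.Rodrigues(np.array(c["rvec"],float))[0]
    W=(P-np.array(c["tvec"]).ravel())@R; W[z==0]=np.nan
    return W.reshape(384,512,3)
def save(n,im): cv2.imwrite(f"pics/{n}.png",im[:,:,::-1])
E
python3 - <<'E'
from h import *
np.set_printoptions(precision=4,suppress=True)
a=capture("scene");b=capture("top")
save("a",cv2.resize(np.vstack([a["image"],b["image"]]),(400*1,600)) if 0 else np.hstack([cv2.resize(a["image"],(400,300)),cv2.resize(b["image"],(400,300))]))
save("top",cv2.resize(b["image"],(800,600)))
o=get_obs();print(o["clock"],o["eef_pos"],o["orientation"],o["opening"],o["wrist_force"])
W={"scene":world(a),"top":world(b)}
for cam in W:
  for t in ["copper_bracket","stop","aluminium_bracket","black_bracket"]:
    for d in landmark_of(t,cam): print(cam,t,d["p"],np.array(d["xyz"]))
    for d in silhouettes(t,cam):
        r=d["region"]; w=W[cam][r]; w=w[~np.isnan(w[:,0])]
        v,u=np.where(r);print("  sil",d["p"],r.sum(),u.mean().round(),v.mean().round(),np.percentile(w,[2,50,98],axis=0).round(3).tolist() if len(w) else 0)
E
```

```text
0.1 [ 0.166  -0.4977  0.2307] [[ 0.3163 -0.9487 -0.0002]
 [-0.9487 -0.3163  0.0013]
 [-0.0013 -0.0002 -1.    ]] 0.08522341559341595 [ 0.4063  0.4464 -0.0137]
scene copper_bracket 0.82 [ 0.7176 -0.0057 -0.    ]
scene copper_bracket 0.6 [ 0.3117 -0.0411  0.0023]
scene copper_bracket 0.59 [ 0.595  -0.0065  0.0068]
  sil 0.98 1697 233.0 202.0 [[0.511, -0.037, 0.001], [0.522, -0.007, 0.004], [0.571, 0.021, 0.054]]
  sil 0.83 1352 155.0 314.0 [[0.719, -0.016, 0.0], [0.75, 0.014, 0.003], [0.783, 0.044, 0.039]]
  sil 0.79 2050 250.0 140.0 [[0.306, -0.122, -0.001], [0.388, -0.063, 0.005], [0.43, -0.014, 0.073]]
scene stop 0.93 [ 0.6189 -0.0067 -0.0031]
  sil 0.85 7828 211.0 241.0 [[0.617, -0.174, 0.002], [0.628, 0.02, 0.042], [0.674, 0.172, 0.07]]
scene aluminium_bracket 0.87 [ 0.5733 -0.1129  0.0003]
  sil 0.92 1825 187.0 175.0 [[0.486, -0.148, -0.001], [0.511, -0.112, 0.004], [0.571, -0.083, 0.055]]
scene black_bracket 0.83 [0.5801 0.1095 0.0008]
  sil 0.75 8198 211.0 241.0 [[0.615, -0.174, -0.0], [0.628, 0.017, 0.04], [0.674, 0.172, 0.07]]
  sil 0.73 2392 302.0 232.0 [[0.498, 0.089, 0.0], 
[... 280 characters left out ...]
 -0.017, 0.074]]
  sil 0.67 694 270.0 97.0 [[0.714, -0.014, -0.001], [0.751, 0.015, 0.003], [0.779, 0.043, 0.039]]
  sil 0.59 1127 272.0 187.0 [[0.508, -0.036, -0.0], [0.551, -0.007, 0.004], [0.593, 0.022, 0.055]]
top stop 0.66 [ 0.6169 -0.0024 -0.004 ]
  sil 0.81 3113 274.0 148.0 [[0.611, -0.177, 0.001], [0.617, -0.004, 0.049], [0.671, 0.168, 0.072]]
top aluminium_bracket 0.85 [ 0.5699 -0.1183  0.0008]
top aluminium_bracket 0.31 [0.5826 0.1165 0.0004]
  sil 0.83 1171 322.0 203.0 [[0.485, -0.142, -0.0], [0.527, -0.113, 0.004], [0.567, -0.083, 0.055]]
top black_bracket 0.89 [ 0.5858  0.1197 -0.0001]
  sil 0.8 1161 212.0 187.0 [[0.495, 0.087, -0.0], [0.538, 0.116, 0.004], [0.58, 0.146, 0.055]]
```

View pics/top.png

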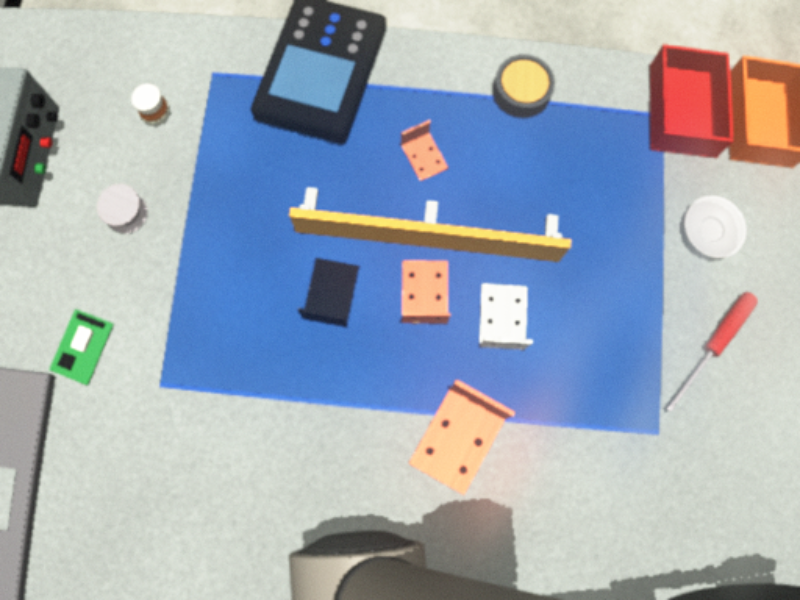

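View pics/a.png

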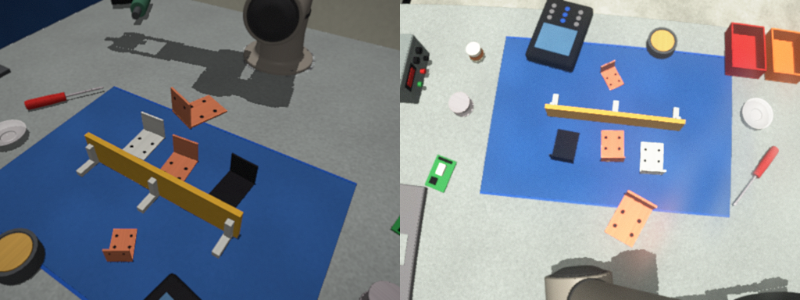

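```bash
python3 - <<'E'
from h import *
b=capture("top");W=world(b)
for t in ["copper_bracket","stop","aluminium_bracket","black_bracket"]:
  for d in silhouettes(t,"top"):
    w=W[d["region"]]; w=w[~np.isnan(w[:,0])]
    for nm,m in (("low",(w[:,2]>.002)&(w[:,2]<.008)),("high",w[:,2]>.05)):
        if m.sum()>20: print(t,nm,m.sum(),cv2.minAreaRect((w[m][:,:2]*1000).astype(np.float32)))
E
```

```text
copper_bracket low 670 ((551.708740234375, -6.573246002197266), (84.139404296875, 56.150421142578125), 5.421505928039551)
copper_bracket high 76 ((511.06121826171875, -8.993478775024414), (4.603933811187744, 54.85834503173828), 5.032149314880371)
copper_bracket low 309 ((745.1124877929688, 11.33096694946289), (60.94158172607422, 43.42237091064453), 30.848432540893555)
copper_bracket low 2056 ((366.5194396972656, -67.93392944335938), (83.28297424316406, 127.65265655517578), 66.17414855957031)
copper_bracket high 184 ((412.0600280761719, -87.87110900878906), (80.93592071533203, 6.922851085662842), 67.76167297363281)
stop low 136 ((644.3924560546875, -5.3865966796875), (350.51953125, 63.412418365478516), 89.26337432861328)
stop high 1543 ((625.4713134765625, -5.2503662109375), (356.0757141113281, 24.764530181884766), 88.95148468017578)
aluminium_bracket low 759 ((527.8927001953125, -112.64700317382812), (84.9386978149414, 60.95734405517578), 2.2464566230773926)
aluminium_bracket high 69 ((487.80084228515625, -113.8921890258789), (4.539191722869873, 57.581417083740234), 1.8137383460998535)
black_bracket low 784 ((538.9664916992188, 117.45564270019531), (61.67597198486328, 85.35577392578125), 84.3932876586914)
black_bracket high 67 ((498.85687255859375, 118.4801025390625), (54.76713943481445, 4.59181022644043), 84.8654556274414)
black_bracket low 151 ((644.7765502929688, -4.488525390625), (352.4635314941406, 63.394535064697266), 89.13932037353516)
black_bracket high 1540 ((625.478271484375, -4.8673095703125), (356.8419494628906, 24.764530181884766), 88.95148468017578)
```

The top view shows the three brackets in front of the yellow fence, at about (425,290) for copper, (330,292) for black and (505,315) for aluminium. There is also a smaller copper look-alike at (423,150) and a larger one at (460,435). The middle copper bracket has the listed size: free end near (0.593, -0.003), yaw about 5°.

My plan is to push high on the outer face of the flange with shut fingers. The stop then blocks the free edge, and I follow the tipping arc.

Call:
{"method": "servo_tool", "body": {"deltas": [0, 0, 0, 0.84, 255, 0, 0, 0, 0.84, 255, -0.96, -0.71, 0, 0, 255, -0.96, -0.71, 0, 0, 255, -0.96, -0.71, 0, 0, 255]}}

```text
clock: 1.78
eef_pos: [0.2226, -0.4055, 0.2313]
orientation: [[0.087, -0.996, 0.0], [-0.996, -0.087, -0.0], [0.0, -0.0, -1.0]]
wrist_force: [0.5, -0.2, 0.4]
opening: -0.0002
```

Call:
{"method": "servo_tool", "body": {"deltas": [-0.96, -0.71, 0, 0, 255, -0.96, -0.71, 0, 0, 255, -0.96, -0.71, 0, 0, 255, -0.96, -0.71, 0, 0, 255, -0.96, -0.71, 0, 0, 255]}}

```text
clock: 2.4
eef_pos: [0.3163, -0.2527, 0.2315]
orientation: [[0.087, -0.996, 0.0], [-0.996, -0.087, -0.0], [0.0, -0.0, -1.0]]
wrist_force: [1.4, -0.1, 0.1]
opening: 0.0001
```

Call:
{"method": "servo_tool", "body": {"deltas": [-0.96, -0.71, 0, 0, 255, -0.96, -0.71, 0, 0, 255, -0.96, -0.71, 0, 0, 255, -0.96, -0.71, 0, 0, 255, -0.96, -0.71, 0, 0, 255]}}

```text
clock: 3.02
eef_pos: [0.4099, -0.0999, 0.2315]
orientation: [[0.087, -0.996, 0.001], [-0.996, -0.087, -0.0], [0.0, -0.0, -1.0]]
wrist_force: [0.8, -0.9, -0.2]
opening: -0.0002
```

```bash
python3 - <<'E'
from h import *
np.set_printoptions(precision=4,suppress=True)
o=get_obs();R=o["orientation"];print(o["clock"],o["eef_pos"],np.degrees(np.arctan2(R[1,0],R[0,0])),o["wrist_force"],o["opening"])
b=capture("scene");W=world(b).reshape(-1,3)
C=b["image"].reshape(-1,3).astype(int)
m=(C[:,0]>C[:,2]+60)&(C[:,1]>C[:,2]+40)&(W[:,0]>.59)&(W[:,0]<.65)&(abs(W[:,1])<.19)
S=W[m]
for nm,k in (("top",(S[:,2]>.066)&(S[:,2]<.074)),("back",(S[:,2]<.055)&(S[:,2]>.015))):
    s=S[k]; p=np.polyfit(s[:,1],s[:,0],1); r=s[:,0]-np.polyval(p,s[:,1])
    print(nm,k.sum(),p,np.degrees(p[0]),np.percentile(r,[5,50,95]))
E
```

```text
3.025 [ 0.4099 -0.0999  0.2315] -85.0016962517752 [ 0.8221 -0.8837 -0.2182] -0.0002268378227989321
top 1783 [0.0198 0.6226] 1.131968719700106 [-0.0058  0.0002  0.005 ]
back 2489 [0.0194 0.6274] 1.1095569661376077 [-0.0008  0.      0.0008]
```

Call:
{"method": "servo_tool", "body": {"deltas": [-0.92, -0.8, 0, 0, 255, -0.92, -0.8, 0, 0, 255, -0.92, -0.8, 0.5, 0, 255, 0, 0, 0.9, 0, 255, 0, 0, 0.9, 0, 255]}}

```text
clock: 3.7
eef_pos: [0.4741, -0.0118, 0.1616]
orientation: [[0.088, -0.996, 0.001], [-0.996, -0.088, -0.0], [0.0, -0.001, -1.0]]
wrist_force: [-0.1, -0.6, 0.1]
opening: 0.0
```

Call:
{"method": "servo_tool", "body": {"deltas": [0, 0, 0.9, 0, 255, 0, 0, 0.9, 0, 255, 0, 0, 0.9, 0, 255, 0, 0, 0.9, 0, 255, 0, 0, 0.48, 0, 255]}}

```text
clock: 4.32
eef_pos: [0.4733, -0.0123, 0.0388]
orientation: [[0.087, -0.996, -0.002], [-0.996, -0.087, 0.0], [-0.0, 0.002, -1.0]]
wrist_force: [-0.5, -0.6, -0.2]
opening: 0.0
```

Call:
{"method": "servo_tool", "body": {"deltas": [0, -0.2, 0, 0, 255, 0, -0.2, 0, 0, 255, 0, -0.2, 0, 0, 255, 0, -0.1, 0, 0, 255]}}

```text
clock: 4.82
eef_pos: [0.4956, -0.0104, 0.0405]
orientation: [[0.087, -0.996, 0.001], [-0.996, -0.087, -0.0], [0.0, -0.001, -1.0]]
wrist_force: [-0.5, -0.1, -0.3]
opening: -0.0
```

```bash
cat > look.py <<'E'
from h import *
import sys
np.set_printoptions(precision=4,suppress=True)
o=get_obs();print(o["clock"],o["eef_pos"],o["wrist_force"])
a=capture("scene");b=capture("top")
save(sys.argv[1],np.hstack([cv2.resize(a["image"][60:300,100:420],(400,300)),cv2.resize(b["image"][100:292,150:406],(400,300))]))
for cam,c in (("scene",a),("top",b)):
    W=world(c)
    for d in landmark_of("copper_bracket",cam): print(cam,d["p"],np.array(d["xyz"]))
    for d in silhouettes("copper_bracket",cam):
        w=W[d["region"]]; w=w[~np.isnan(w[:,0])]
        if not .45<np.median(w[:,0])<.7: continue
        print(d["p"],len(w),np.percentile(w,[2,50,98],axis=0).round(4).tolist())
        m=(w[:,2]>.001)&(w[:,2]<.008)
        if m.sum()>50: print("low",cv2.minAreaRect((w[m][:,:2]*1000).astype(np.float32)))
E
python3 look.py b1
```

```text
4.825 [ 0.4956 -0.0104  0.0405] [-0.4832 -0.106  -0.2917]
scene 0.76 [ 0.3089 -0.0396  0.0055]
scene 0.73 [ 0.7193 -0.0031  0.0027]
scene 0.64 [ 0.5949 -0.0026  0.004 ]
0.71 1750 [[0.5109, -0.0374, 0.0004], [0.5222, -0.0061, 0.0041], [0.5715, 0.0228, 0.0541]]
low ((544.1231079101562, -7.043357849121094), (64.47547912597656, 61.867374420166016), 3.1377816200256348)
top 0.6 [ 0.7196 -0.005   0.0005]
top 0.3 [ 0.5827  0.1175 -0.0025]
```

Call:
{"method": "servo_tool", "body": {"deltas": [0, -0.12, 0, 0.1, 255, 0, -0.12, 0, 0.15, 255, 0, -0.12, 0, 0.15, 255, 0, -0.12, 0, 0.15, 255, 0, -0.1, 0, 0.15, 255]}}

```text
clock: 5.75
eef_pos: [0.5122, -0.0094, 0.0398]
orientation: [[-0.012, -1.0, -0.0], [-1.0, 0.012, -0.0], [0.0, 0.0, -1.0]]
wrist_force: [-3.5, 0.9, 1.9]
opening: -0.0
```

```bash
python3 look.py b2
```

```text
5.75 [ 0.5122 -0.0094  0.0398] [-3.5243  0.8508  1.8983]
scene 0.75 [ 0.7205 -0.0046 -0.0015]
scene 0.7 [ 0.3091 -0.0402  0.0026]
0.59 1430 [[0.5254, -0.036, 0.0016], [0.5307, -0.0061, 0.0048], [0.5717, 0.0202, 0.0542]]
low ((527.9998168945312, -10.527957916259766), (97.13021087646484, 60.96712875366211), 6.203341007232666)
top 0.78 [ 0.7156 -0.0083 -0.0004]
```

View pics/b2.png

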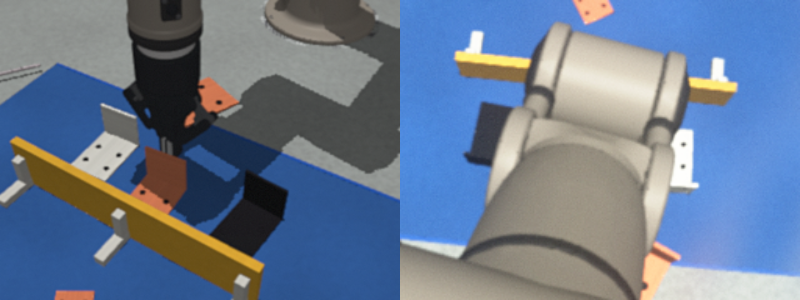

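The scene view shows the shut fingers, at about (165,150), pushing the middle of the copper flange. The neighbours are untouched and the gap to the stop is about 8 mm.

Call:
{"method": "servo_tool", "body": {"deltas": [0, -0.08, 0, 0, 255, 0, -0.07, 0, 0, 255, 0, -0.05, 0, 0, 255]}}

```text
clock: 6.42
eef_pos: [0.5161, -0.0093, 0.0398]
orientation: [[-0.01, -1.0, -0.005], [-1.0, 0.01, 0.0], [-0.0, 0.005, -1.0]]
wrist_force: [-12.5, -0.1, 10.9]
opening: -0.0001
```

```bash
cat > meas.py <<'E'
from h import *
np.set_printoptions(precision=4,suppress=True)
o=get_obs();print(o["clock"],o["eef_pos"],o["wrist_force"])
c=capture("scene");W=world(c)
for d in silhouettes("copper_bracket","scene"):
    w=W[d["region"]]; w=w[~np.isnan(w[:,0])]
    if not .5<np.median(w[:,0])<.64: continue
    f=w[(w[:,2]>.012)&(w[:,2]<.12)&(w[:,0]<.63)]
    A=np.c_[f[:,1],f[:,2],np.ones(len(f))]
    for _ in range(3):
        s=np.linalg.lstsq(A,f[:,0],rcond=None)[0]; k=abs(A@s-f[:,0])<.003; A,f=A[k],f[k]
    print("p",d["p"],len(f),"inner flange: x at z=.03,y=0",s[2]+.03*s[1],"yaw",-np.degrees(s[0]),"tilt",np.degrees(np.arctan(s[1])),"y",np.percentile(f[:,1],[1,99]),"zmax",w[:,2].max())
E
python3 meas.py
```

```text
6.425 [ 0.5161 -0.0093  0.0398] [-12.5358  -0.1082  10.9286]
p 0.63 607 inner flange: x at z=.03,y=0 0.5316931091612939 yaw 3.4784080656588166 tilt -0.7660208594925585 y [-0.0387  0.0203] zmax 0.05576728865497713
```

Force is rising while the bracket is still yawed about 3.5°, so one corner has touched and the high push has stuck. I'll back off and push low on the lagging (left) side to square it up.

Call:
{"method": "servo_tool", "body": {"deltas": [0, 0.35, 0, 0, 255, -0.4, 0, 0.4, 0, 255, 0, 0, 0.4, 0, 255, 0, -0.2, 0, 0, 255, 0, -0.15, 0, 0, 255]}}

```text
clock: 7.15
eef_pos: [0.5174, 0.0027, 0.0154]
orientation: [[-0.01, -1.0, -0.003], [-1.0, 0.01, 0.001], [-0.001, 0.003, -1.0]]
wrist_force: [-11.3, 3.3, 5.9]
opening: -0.0
```

Call:
{"method": "servo_tool", "body": {"deltas": [0, -0.08, 0, 0, 255, 0, -0.08, 0, 0, 255, 0, 0, 0, 0, 255]}}

```text
clock: 7.52
eef_pos: [0.5172, 0.0029, 0.015]
orientation: [[-0.01, -1.0, -0.013], [-1.0, 0.01, 0.001], [-0.001, 0.013, -1.0]]
wrist_force: [-19.9, -0.0, 10.3]
opening: 0.0003
```

```bash
python3 meas.py
```

```text
7.525 [0.5172 0.0029 0.015 ] [-19.882   -0.0108  10.2932]
p 0.72 572 inner flange: x at z=.03,y=0 0.5344270451735572 yaw -1.2294680667915792 tilt -0.6239264666534299 y [-0.0324  0.026 ] zmax 0.056376043591620684
```

The bracket is now flush with the stop at yaw -1.2° (stop -1.1°). Next I back off, raise to about 42 mm, recentre and make light contact.

Call:
{"method": "servo_tool", "body": {"deltas": [0, 0.35, 0, 0, 255, 0.2, 0, -0.45, 0, 255, 0, 0, -0.45, 0, 255, 0, 0, 0, 0, 255]}}

```text
clock: 8.12
eef_pos: [0.5143, -0.0039, 0.0448]
orientation: [[-0.011, -1.0, 0.004], [-1.0, 0.011, -0.001], [0.001, -0.004, -1.0]]
wrist_force: [0.3, -0.8, -0.5]
opening: 0.0
```

```bash
python3 meas.py
```

```text
8.125 [ 0.5143 -0.0039  0.0448] [ 0.292  -0.8335 -0.5176]
p 0.75 559 inner flange: x at z=.03,y=0 0.5342605366961891 yaw -0.9664852726288763 tilt -0.4552565524146369 y [-0.031   0.0263] zmax 0.05703358050288384
p 0.35 681 inner flange: x at z=.03,y=0 0.49094318812535825 yaw -5.297698408833507 tilt -0.43786044577617433 y [0.0931 0.1514] zmax 0.05611389688738911
```

Call:
{"method": "servo_tool", "body": {"deltas": [0, -0.1, 0.07, 0, 255, 0, -0.1, 0, 0, 255, 0, -0.13, -0.23, 0, 255, 0, -0.13, -0.23, 0, 255, 0, 0, 0, 0, 255]}}

```text
clock: 8.85
eef_pos: [0.5265, -0.0036, 0.0552]
orientation: [[-0.01, -1.0, 0.0], [-1.0, 0.01, -0.0], [0.0, -0.0, -1.0]]
wrist_force: [-3.1, -0.3, -0.9]
opening: -0.0001
```

```bash
python3 meas.py
```

```text
8.85 [ 0.5265 -0.0036  0.0552] [-3.1431 -0.2604 -0.8582]
p 0.85 313 inner flange: x at z=.03,y=0 0.5450306217175436 yaw -0.33131048961415327 tilt -7.810145198388057 y [-0.0334  0.0261] zmax 0.06935561983231399
```

Highest point is 69 mm, which puts the tilt at about 10°. The contact force is light and the bracket is tipping as computed, so I carry on along the arc.

Call:
{"method": "servo_tool", "body": {"deltas": [0, -0.17, -0.2, 0, 255, 0, -0.17, -0.2, 0, 255, 0, -0.2, -0.17, 0, 255, 0, -0.2, -0.17, 0, 255, 0, 0, 0, 0, 255]}}

```text
clock: 9.57
eef_pos: [0.5497, -0.004, 0.0776]
orientation: [[-0.01, -1.0, 0.002], [-1.0, 0.01, -0.0], [0.0, -0.002, -1.0]]
wrist_force: [-3.4, -0.4, 2.6]
opening: 0.0002
```

```bash
python3 meas.py; python3 look.py c1
```

```text
9.575 [ 0.5497 -0.004   0.0776] [-3.4212 -0.3877  2.6303]
p 0.62 192 inner flange: x at z=.03,y=0 0.5655588225257854 yaw -0.933421482703218 tilt -9.415007374005686 y [-0.0332  0.0258] zmax 0.0896094081154757
9.675 [ 0.5485 -0.0039  0.0769] [-2.9502 -0.3932  2.8079]
scene 0.81 [ 0.7204 -0.0044  0.0017]
scene 0.61 [ 0.31   -0.0375  0.0013]
0.92 1280 [[0.5449, -0.0328, 0.0198], [0.5638, -0.0019, 0.0336], [0.5837, 0.0257, 0.0876]]
```

View pics/c1.png

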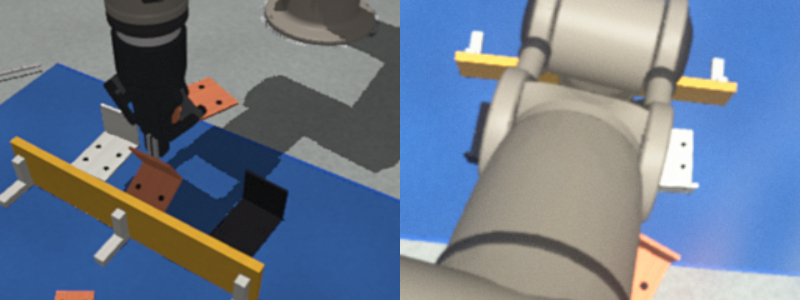

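The bracket at (155,185) is tilted about 30° with its flange carried by the fingertips, and its free edge is at the fence base. I continue along the arc.

Call:
{"method": "servo_tool", "body": {"deltas": [0, -0.23, -0.13, 0, 255, 0, -0.23, -0.13, 0, 255, 0, -0.25, -0.085, 0, 255, 0, -0.25, -0.085, 0, 255, 0, 0, 0, 0, 255]}}

```text
clock: 10.6
eef_pos: [0.5786, -0.0043, 0.0904]
orientation: [[-0.01, -1.0, 0.003], [-1.0, 0.01, -0.0], [0.0, -0.003, -1.0]]
wrist_force: [-4.3, 0.5, 6.5]
opening: 0.0002
```

```bash
python3 meas.py
```

```text
10.6 [ 0.5786 -0.0043  0.0904] [-4.3061  0.4783  6.5248]
p 0.84 214 inner flange: x at z=.03,y=0 0.577891909267814 yaw 5.119530807874871 tilt 9.062110093909098 y [-0.0336  0.0255] zmax 0.10027783177789004
```

Call:
{"method": "servo_tool", "body": {"deltas": [0, -0.26, -0.04, 0, 255, 0, -0.26, -0.04, 0, 255, 0, -0.26, 0.01, 0, 255, 0, -0.26, 0.01, 0, 255, 0, 0, 0, 0, 255]}}

```text
clock: 11.32
eef_pos: [0.6113, -0.0049, 0.0932]
orientation: [[-0.011, -1.0, 0.007], [-1.0, 0.011, -0.001], [0.001, -0.007, -1.0]]
wrist_force: [1.8, -0.9, 9.1]
opening: 0.0001
```

```bash
python3 meas.py; python3 look.py c2
```

```text
11.325 [ 0.6113 -0.0049  0.0932] [ 1.8358 -0.9368  9.1425]
p 0.66 141 inner flange: x at z=.03,y=0 0.5839446744189616 yaw 10.741470097357942 tilt 25.752491119874215 y [-0.034   0.0254] zmax 0.10441015904558966
11.425 [ 0.6109 -0.0049  0.0932] [ 0.3172 -0.1071  9.1874]
scene 0.88 [ 0.3099 -0.0401  0.0055]
scene 0.7 [ 0.7187 -0.0045 -0.0005]
0.59 933 [[0.5827, -0.0342, 0.0434], [0.6123, 0.0088, 0.0888], [0.6347, 0.0252, 0.0982]]
```

View pics/c2.png

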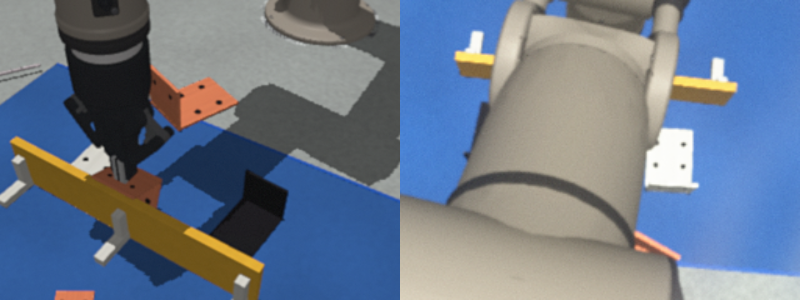

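The bracket at (120,190) is tilted about 70° and its flange edge is reaching over the fence top. Only the last 20° are left.

Call:
{"method": "servo_tool", "body": {"deltas": [0, -0.26, 0.05, 0, 255, 0, -0.26, 0.06, 0, 255, 0, -0.25, 0.09, 0, 255, 0, 0, 0, 0, 255]}}

```text
clock: 12.22
eef_pos: [0.6356, -0.0054, 0.0877]
orientation: [[-0.011, -1.0, 0.01], [-1.0, 0.011, -0.001], [0.001, -0.01, -1.0]]
wrist_force: [4.3, -0.1, 9.0]
opening: -0.0002
```

```bash
python3 meas.py; python3 look.py c3
```

```text
12.225 [ 0.6356 -0.0054  0.0877] [ 4.2542 -0.1186  8.9674]
12.325 [ 0.6353 -0.0053  0.0878] [ 4.3075 -1.4558  9.8726]
scene 0.95 [ 0.6101 -0.0089  0.0019]
scene 0.77 [ 0.7187 -0.009   0.0006]
scene 0.64 [ 0.3112 -0.0394  0.0032]
0.98 878 [[0.6064, -0.0325, 0.0654], [0.6407, 0.0087, 0.0866], [0.6593, 0.0249, 0.0893]]
```

View pics/c3.png

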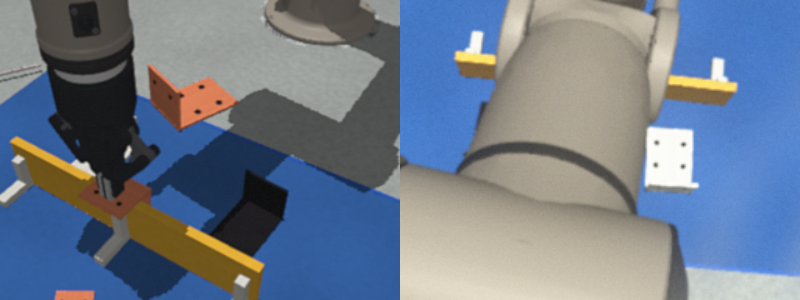

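Call:
{"method": "servo_tool", "body": {"deltas": [0, -0.12, 0.09, 0, 255, 0, 0, 0, 0, 255, 0, 0, -0.3, 0, 255, 0, 0, -0.5, 0, 255, 0, 0, -0.8, 0, 255]}}

```text
clock: 13.25
eef_pos: [0.6345, -0.0046, 0.1307]
orientation: [[-0.01, -1.0, -0.002], [-1.0, 0.01, 0.0], [-0.0, 0.002, -1.0]]
wrist_force: [1.0, 0.5, -0.1]
opening: 0.0
```

Call:
{"method": "servo_tool", "body": {"deltas": [0, 0.6, -0.9, 0, 255, 0, 0.9, -0.9, 0, 255, 0, 0.9, -0.5, 0, 255, 0, 0.9, 0, 0, 255, 0, 0.9, 0, 0, 255]}}

```text
clock: 13.88
eef_pos: [0.5083, -0.0034, 0.2005]
orientation: [[-0.01, -1.0, 0.001], [-1.0, 0.01, -0.0], [0.0, -0.001, -1.0]]
wrist_force: [0.1, -0.5, -0.2]
opening: 0.0002
```

Call:
{"method": "servo_tool", "body": {"deltas": [0.95, 0.5, 0, 0, 255, 0.95, 0.5, 0, 0, 255, 0.95, 0, 0, 0, 255, 0.95, 0, 0, 0, 255, 0.95, 0, 0, 0, 255]}}

```text
clock: 14.5
eef_pos: [0.4776, -0.1465, 0.2003]
orientation: [[-0.011, -1.0, 0.0], [-1.0, 0.011, -0.0], [0.0, -0.0, -1.0]]
wrist_force: [-0.7, -1.1, -1.0]
opening: 0.0
```

```bash
python3 look.py d1; python3 - <<'E'
from h import *
b=capture("top");W=world(b)
for t in ["aluminium_bracket","black_bracket","copper_bracket"]:
    for d in silhouettes(t,"top"):
        w=W[d["region"]]; w=w[~np.isnan(w[:,0])]; m=(w[:,2]>.002)&(w[:,2]<.008)
        if m.sum()>50: print(t,cv2.minAreaRect((w[m][:,:2]*1000).astype(np.float32)))
        m=w[:,2]>.075
        if m.sum()>50: print(t,"hi",np.median(w[m][:,2]),cv2.minAreaRect((w[m][:,:2]*1000).astype(np.float32)), np.linalg.lstsq(np.c_[w[m][:,:2],np.ones(m.sum())],w[m][:,2],rcond=None)[0])
E
```

```text
14.5 [ 0.4776 -0.1465  0.2003] [-0.6946 -1.0508 -1.0012]
scene 0.86 [ 0.3062 -0.039   0.0033]
scene 0.82 [ 0.6101 -0.0079  0.0037]
scene 0.77 [ 0.7192 -0.0014 -0.001 ]
scene 0.49 [0.5841 0.1115 0.0021]
0.91 1443 [[0.6126, -0.035, 0.0687], [0.6401, -0.0038, 0.0841], [0.6662, 0.0242, 0.0856]]
top 0.93 [ 0.3045 -0.0444 -0.0016]
top 0.67 [ 0.6105 -0.0054  0.001 ]
top 0.63 [ 0.7201 -0.0057  0.0025]
0.79 1157 [[0.6094, -0.0334, 0.007], [0.6258, -0.0048, 0.0832], [0.6638, 0.0234, 0.0875]]
aluminium_bracket ((533.1597900390625, -109.70734405517578), (75.42630004882812, 54.262481689453125), 1.7211617231369019)
black_bracket ((538.9223022460938, 116.84318542480469), (59.26663589477539, 83.68431854248047), 84.08352661132812)
copper_bracket ((745.2412719726562, 10.641925811767578), (60.22433853149414, 43.476505279541016), 30.415224075317383)
copper_bracket ((366.420654296875, -48.370567321777344), (46.69339370727539, 108.98298645019531), 64.57975769042969)
copper_bracket hi 0.08414668214495072 ((637.6393432617188, -5.383586883544922), (59.76314926147461, 57.0526123046875), 89.11802673339844) [ 0.0203051  -0.00259546  0.07104196]
```

View pics/d1.png

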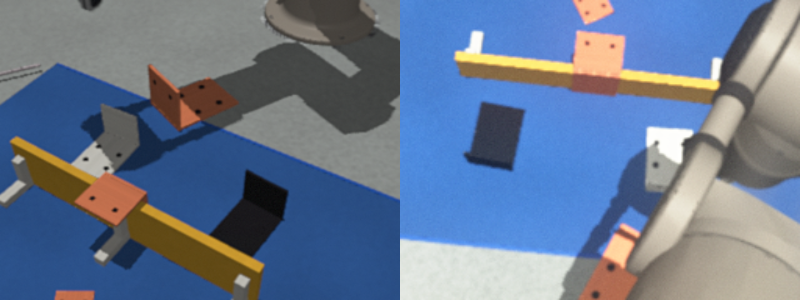

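The copper bracket stands against the stop with its flange level over the fence top, at (112,200) in the scene view and (597,60) in the top view. The gripper is clear, and the black and aluminium brackets lie where they were.

```bash
python3 -c "
from cell import *
print(sign_off())"
```

```text
the job is handed in; nothing more can be done
None
```

The copper bracket is standing upright against the yellow stop, and I handed the job in at about 14.5 s of the 38 s allowed.

I pushed it up to the stop with shut fingers, squared it with a second, low push, then tipped it about its free edge by following the arc on the flange. After that I lifted straight off and moved the arm clear.

**Last checks before hand-in:**
- **Standing:** the flange is level to about 1° at 84–85 mm height and reaches over the stop's top. The networks put the free edge at x ≈ 0.610 m, against a stop face at about 0.616 m; that gap is about the 4 mm leg thickness plus 2 mm of measuring error.
- **Free edge:** I saw no lift of the edge during tipping. This was only inferred from the bracket's measured height following a pivot on the bench.
- **Force:** the highest reading between moves was about 22 N in all (20 N along x) while squaring, and the fingers read no contact after release.
- **Black bracket:** it matches its first measurement within 1 mm and 0.5°.
- **Aluminium bracket:** the arm partly hid it in the last top view, so its measured centre is about 5 mm off the first one. Its angle agrees within 0.5°, and the pictures show it in place.

**One hitch:** the first push jammed with one corner touching the stop while the bracket was still turned about 3.5°. The low push corrected that.

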